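Clear the sealing face and snap the filter cover on

ROBOT

A 6-joint arm with a two-finger parallel gripper is mounted at the origin on a cart in front of the work surface, level with it; the furniture and walls round the work are solid. World frame = base frame: x ahead of the robot, y to its left, z up, the work surface at z = 0. Lengths are in mm, angles in rad, forces in N, time in s.
With the tool pointing down it reaches from about 300 to 850 mm from the base axis. Payload 5.4 kg.
Tool frame: the origin (TCP) lies midway between the tips of the shut fingers; the grasp point (between the pads) lies 19 mm behind it (r.grasp_offset is the z of the grasp point in the tool frame, in mm); z points along the fingers, y is the line along which they close (so a half turn about z gives the same grasp; the last joint's range is limited). The gripper opens to 85 mm and grips with 20 to 120 N. Pads are 22 mm wide; open, the fingers measure 114 mm over their backs; the gripper's body (76 mm by 85 mm) begins 54 mm behind the grasp point. The pads swing forward as they close: fully open they stand 13 mm farther back than shut.
Start: joints at [-1.518, 0.158, 1.597, -0, 1.386, -0.21], TCP at [149.353, -555.247, 204.999] pointing down, gripper open.
Joint ranges: [-2.91, 2.91], [-0.94, 2.29], [0.18, 2.7], [-1.29, 4.43], [0.17, 2.64], [-3, 3]. Speed limits (rad/s): [2.57, 2.57, 3.14, 3.14, 3.14, 3.14].

INTERFACE

Orientations are given as a 3x3 rotation matrix whose columns are the frame's x, y, z axes.
In Python, from bench import r gives the robot as it stands.
- The arm moves only by the shell command python3 -m crank 'ROWS' [FORCE]. ROWS is JSON, a list of rows, each a list of 7 numbers: the opening, from 0 (shut) to 1 (fully open), then the shift along the tool's x, y, z in m, then the turn, a rotation vector about the tool's x, y, z in rad. In form: [[hand, tx, ty, tz, ax, ay, az], ...]. A call has 1 to 10 rows; each row is the pose to reach, as a shift and turn from the pose commanded when the call began, along the tool's axes at that moment; what a row does not reach only later rows make up. A row lasts 1/8 s, in which the tool goes at most 62.5 mm and 10.7 degrees, less where a joint would pass 70% of its speed; a pose out of reach is approached as far as the arm can. A call with a gripper value outside its range is refused whole. The fingers move at their own pace and stop on an object; FORCE is the grip in N (left out, the last holds). Time passes only in rows, so rows that repeat a pose let the fingers close. It gives the time, the measured TCP pose, the force, the opening and the grip force at its end, in the units of the state.
- r.observe(): the state, without advancing time (a new reading comes with each control period).
- r.grab_frame(name): name is "side" or "top" or "wrist"; returns the picture (480x640x3 uint8, red, green, blue); there is no depth.
- r.camera_info(name): a dict with "fx", "fy", "cx", "cy" (pixels), "position" and "attitude" of the camera in the world; the wrist camera has in their place "tool_from_camera" (4x4, takes a point from camera to tool coordinates, whose origin is the TCP and whose axes are the flange's). Camera axes: x right, y up, looking along -z (the intrinsics and any distortion apply to the point x, -y, -z); pixel columns grow to the right and rows downward; lengths in mm; the calibration is good to about 2 mm. A picture is of the moment at which its call begins: read the wrist's pose just before it. camera_info takes no time and is no camera call.
- r.hand_in(): hands the job in; it is judged then, once.
The state is a dict: "time": time; "joint_pos": joint angles; "qvel": joint speeds; "effort": joint torques, N m; "ee_pos": TCP position; "tcp_rot": TCP orientation; "wrist_force": force on the tool from outside, world axes, zero at the start; "ft_torque": the same for the moment, N m; "finger_gap": finger opening in mm; "gripper_force": force on a finger pad.
Only numpy, scipy, OpenCV 4.12 (cv2) and the standard library are available. Lean on these libraries where they do the work, as an engineer would, in place of code of your own. Each camera call takes 0.05 s, during which the arm holds its last target. There are 200 camera calls.

TASK

Wipe the three orange chips off the metal sealing face of the grey filter housing with the yellow scraper block (nothing but the scraper may touch the chips), then stand the scraper back on the worktop clear of the housing. Next take the blue clip cover by its white rib, set it squarely over the housing, press it down until it snaps and keep pressing until it is fully down against the spring of the face. Finish while still holding it pressed fully down, without letting go, and leave the other things on the worktop where they are.

Things in the scene. Friction and masses are not known exactly. Their poses are not given: they have to be found in the camera images.
- face (a point): centre of the top of the bright metal sealing face of the grey filter housing, 50 mm above the worktop. The point is fixed to the housing and does not sink with the face. The face is 90 mm along x, 52 mm along y. It floats on a spring and can sink 4 mm: 3 N to begin, 9 N at the bottom. Chips may be wiped off either x end
- housing: grey filter housing screwed to the worktop, origin at the centre of its underside, axes as the face's. Body 90 (x) x 60 (y) mm, 46 mm high; foot 100 x 110 mm, 6 mm high. Two round spring noses on each long side (y = +-30 mm), at x = +-25 mm, 33 mm up, stick out 4.5 mm. A flat brass port plug marks its -x end
- seal (a joint): how far the sealing face has sunk into the housing, in m: 0 free, 0.004 fully down; it springs back when let go
- scraper_grip (a point): centre of the grip of the yellow scraper block with black rubber sole, standing upright on the worktop, 0.12 kg. The point is 43 mm above the sole. The grip is 22 mm along x (grasp across this), 54 mm along y, from 22 to 64 mm above the sole. The block below is 26 mm along x, 84 mm along y, 22 mm high: it wipes when moved along its x axis
- scraper: the scraper block itself, origin at the centre of its sole
- cover_rib (a point): centre of the white grip rib on top of the blue U-shaped clip cover (0.12 kg), which stands upright on its skirts on the worktop. The rib is 52 mm along x, 20 mm along y (grasp across this), 28 mm high. The point is 42 mm above the lower edge of the skirts; the roof's top is 14 mm and its underside 18 mm below the point
- cover: the cover, origin midway between the skirts' lower edges; 84 (x) x 76 (y) mm, 64 mm clear between the skirts' inner beads. Fits with its x along the face's x, either way round. Rib point above face point: 28 mm beads meet the noses (push about 12 N), 21 mm they pass and the force drops, 18 mm roof meets the face, 14 mm fully down. Let go, it rises 1 to 3 mm and stays clipped
- chip0_mid (a point): centre of an orange ferrule chip, 13 x 10 x 8 mm, 10 g, lying loose on the sealing face
- chip1_mid (a point): centre of an orange ferrule chip, 13 x 10 x 8 mm, 10 g, lying loose on the sealing face
- chip2_mid (a point): centre of an orange ferrule chip, 13 x 10 x 8 mm, 10 g, lying loose on the sealing face
- septa_pot: white lidded pot, 41 mm across, 42 mm high; bystander, origin at its underside
- amber_bottle: amber bottle with a white cap, 55 mm across, 105 mm high; bystander, origin at its underside
- beaker: clear beaker, 54 mm across, 70 mm high; bystander, origin at its underside
- vial_rack: blue vial rack, 66 x 150 x 22 mm, long along its y; bystander, origin at its underside
- spanner: steel spanner, 20 x 150 x 6 mm, long along its y; bystander, origin at its underside
- chip0: the same orange chip, origin at its underside
- chip1: the same orange chip, origin at its underside
- chip2: the same orange chip, origin at its underside
Things that resemble listed ones, but are neither listed nor needed, are in the scene too. Leave any pink look-alike of the cover alone.

How it is judged (in metres and radians):
On the way, in this order (a step that is already met when the one before it is completed fails the run):
1. all three chips are wiped off the sealing face (height (world z) of each of chip0_mid, chip1_mid, chip2_mid below 0.03 m), for 0.2 s.
2. the cover has snapped over the noses (horizontal distance between cover_rib and face below 0.008 m and angle between the x axis of cover_rib and the x axis of face, either way round below 0.1 rad and angle between cover_rib's own z axis and vertical below 0.08 rad and z of cover_rib in the frame of face below 0.0205 m), for 0.1 s.
At the end, for the whole second after the job is handed in: The cover is on squarely (within 8 mm, 0.1 rad; tilt under 0.08 rad) and the robot still holds it pressed down, at rest, the face sunk over 3 of its 4 mm; all chips are off the face; the scraper stands let go on the worktop, not touching the housing (all of step 1 and horizontal distance between cover_rib and face below 0.008 m and angle between the x axis of cover_rib and the x axis of face, either way round below 0.1 rad and angle between cover_rib's own z axis and vertical below 0.08 rad and value of joint seal above 0.003 m and z of cover_rib in the frame of face below 0.0155 m and contact force between any of the fingers, the arm and cover above 2 N and linear speed of cover below 0.02 m/s and height (world z) of scraper_grip below 0.055 m and angle between scraper_grip's own z axis and vertical below 0.2 rad and contact force between scraper and housing below 0.1 N and contact force between scraper and the arm below 0.1 N and contact force between scraper and the fingers below 0.1 N); the arm keeps its last pose, push and grip.
It fails at once if the robot or the cover touches a chip (contact force between any of the arm, the fingers, cover and chip0 above 0.3 N or contact force between any of the arm, the fingers, cover and chip1 above 0.3 N or contact force between any of the arm, the fingers, cover and chip2 above 0.3 N).
It fails at once if a bystander is moved by more than 3 cm (distance of any of septa_pot, amber_bottle, beaker, vial_rack, spanner from where it was at the start of the episode above 0.03 m).
It also fails if it takes over 61 s, if anything falls off the work surface, if the arm or the gripper's body presses on something with over 40 N, if the wrist force passes 120 N, or if a joint passes its speed limit or range.

## Working session

There is one attempt and no reset: what is moved stays moved. The work goes in short steps, Python scripts to look and compute and a shell command to move; the robot and the scene stay as the last step left them, time stands still between calls to the robot, and variables do not carry over. Pictures are saved under pics/ and viewed, at most 10 in all, crops included, and the job is handed in when it is done.

```bash
mkdir -p pics; ls
python3 - <<'E'
from bench import r
import cv2,numpy as np
for n in("top","side"):
    cv2.imwrite(f"pics/{n}0.png",r.grab_frame(n)[:,:,::-1]); print(r.camera_info(n))
print(r.camera_info("wrist")); s=r.observe(); print(s["time"],s["tcp_rot"],s["wrist_force"],r.grasp_offset)
E
```

```text
pics
{'fx': 543.0018778103346, 'fy': 543.0018778103346, 'cx': 319.955285851218, 'cy': 240.5124357140364, 'position': array([ 346.38392415, -306.63252689, 1064.6131524 ]), 'attitude': array([[-0.1088567 ,  0.97207862, -0.20787826],
       [-0.99404474, -0.10539101,  0.02770891],
       [ 0.00502674,  0.20965659,  0.97776216]])}
{'fx': 484.7119527001122, 'fy': 484.7119527001122, 'cx': 321.31403190290445, 'cy': 238.13732666711604, 'position': array([ 542.00112583, -947.63038566,  612.55673964]), 'attitude': array([[ 0.99986013,  0.01339128, -0.01001958],
       [-0.01631471,  0.64909307, -0.76053404],
       [-0.00368088,  0.76059113,  0.64922076]])}
{'fx': 388.4630908756518, 'fy': 388.4630908756518, 'cx': 326.16628705183933, 'cy': 243.8024035472095, 'tool_from_camera': array([[ 9.83827622e-04,  9.59007612e-01,  2.83378602e-01,
         7.28037919e+01],
       [ 9.99999246e-01, -1.15194320e-03,  4.26621529e-04,
        -1.51918403e+00],
       [ 7.35569346e-04,  2.83377969e-01, -9.59008022e-01,
        -1.68275974e+02],
       [ 0.00000000e+00,  0.00000000e+00,  0.00000000e+00,
         1.00000000e+00]])}
0.1 [[ 9.65665843e-01  2.59787359e-01 -8.89835558e-05]
 [ 2.59787112e-01 -9.65664327e-01  1.75055063e-03]
 [ 3.68842681e-04 -1.71356374e-03 -9.99998464e-01]] [ 0.1733557  -0.02845512 -0.15496261] -18.700000000000003
```

View pics/top0.png

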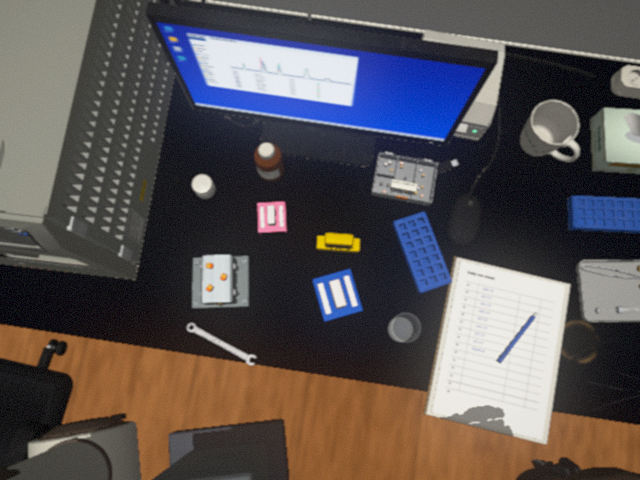

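View pics/side0.png

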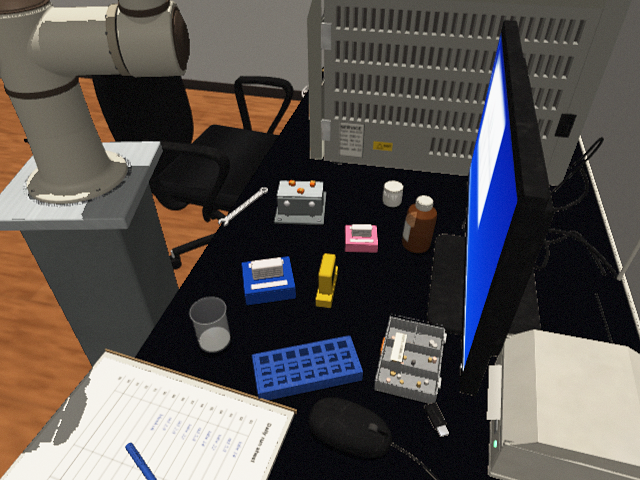

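The top view shows the housing at (220,280) with three chips, the scraper at (338,242) and the spanner at (220,343). Things that could be taken for the cover are the blue block with a white rib at (337,294), the pink look-alike at (271,217) and the blue racks at (420,250) and (605,213). I choose (337,294). The only thing resembling the scraper is (338,242) itself.

```bash
cat > h.py <<'E'
import cv2,numpy as np
from bench import r
def ray(n,px,z,pose=None):
    c=r.camera_info(n)
    if n=="wrist":
        s=pose; T=np.array(c["tool_from_camera"]); R=np.array(s["tcp_rot"])
        A=R@T[:3,:3]; p=np.array(s["ee_pos"])+R@T[:3,3]
    else: A=np.array(c["attitude"]); p=np.array(c["position"])
    px=np.atleast_2d(px).astype(float)
    d=np.c_[(px[:,0]-c["cx"])/c["fx"],-(px[:,1]-c["cy"])/c["fy"],-np.ones(len(px))]@A.T
    return p+d*((z-p[2])/d[:,2])[:,None]
def blobs(hsv,lo,hi,amin,roi=None):
    m=cv2.inRange(hsv,np.array(lo),np.array(hi))
    if roi: k=np.zeros_like(m); x0,y0,x1,y1=roi; k[y0:y1,x0:x1]=255; m&=k
    return [c for c in cv2.findContours(m,cv2.RETR_EXTERNAL,cv2.CHAIN_APPROX_NONE)[0] if cv2.contourArea(c)>=amin]
def rect(n,c,z,pose=None):
    q=ray(n,c[:,0,:],z,pose)[:,:2].astype(np.float32)
    (x,y),(w,h),a=cv2.minAreaRect(q)
    if w<h: w,h,a=h,w,a+90
    return np.round([x,y,w,h,(a+90)%180-90],1)   # angle of long side, deg from world x
E
python3 - <<'E'
from h import *
im=cv2.imread("pics/top0.png"); hsv=cv2.cvtColor(im,cv2.COLOR_BGR2HSV)
def show(t,lo,hi,a,roi,z):
    for c in blobs(hsv,lo,hi,a,roi): print(t,c[:,0].mean(0).round(),rect("top",c,z))
show("yellow",(20,150,90),(35,255,255),20,(300,220,370,265),40)
show("yellow@64 bright",(20,150,200),(35,255,255),10,(300,220,370,265),64)
show("orange",(5,130,120),(18,255,255),6,(190,250,250,310),54)
show("metal",(0,0,150),(180,60,255),60,(190,250,250,310),50)
show("housing",(0,0,60),(180,80,255),60,(185,245,255,315),6)
show("bluecover",(95,120,80),(125,255,255),60,(305,260,370,325),28)
show("white",(0,0,150),(180,80,255),30,(305,260,370,325),56)
cv2.imwrite("pics/crop1.png",cv2.resize(im[225:325,180:380],None,fx=4,fy=4,interpolation=cv2.INTER_CUBIC))
E
```

```text
yellow [338. 242.] [ 558.8 -370.2   86.    35.7   79.9]
yellow@64 bright [356. 244.] [ 544.4 -399.7   21.3   11.3   -7.1]
yellow@64 bright [321. 242.] [ 557.  -336.8   21.2   11.3   -6.2]
yellow@64 bright [339. 239.] [ 559.2 -370.2   47.2   17.3   83.1]
orange [210. 288.] [ 493.9 -120.     9.1    8.1  -49.9]
orange [223. 278.] [ 509.8 -146.4    8.3    5.    69.8]
orange [210. 266.] [ 535.7 -124.3    7.4    5.7   83.8]
metal [216. 278.] [ 511.3 -131.1   89.9   56.6   -4.3]
housing [220. 281.] [ 513.2 -133.1  113.5  106.9   85.3]
bluecover [337. 295.] [ 458.5 -356.9   86.8   80.3    9.8]
white [324. 298.] [ 451.4 -330.5   59.9   11.8    9.6]
white [337. 293.] [ 458.  -356.4   53.2   22.     9.9]
white [350. 291.] [ 460.  -380.5   60.1   12.     9.9]
```

View pics/crop1.png

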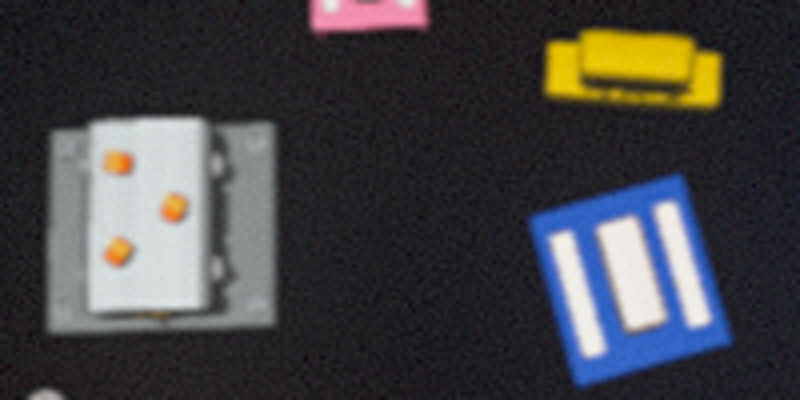

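Crop: the housing's brass plug is at its lower end, so face +x is world +x, turned about -4°. The three orange chips are at crop (118,162), (174,207) and (118,251). The yellow scraper is at (635,72) and the blue cover with its white rib at (632,275). The measured sizes match the description.

```bash
cat >> h.py <<'E'
from scipy.spatial.transform import Rotation as Ro
def delta(xyz,th):
    s=r.observe(); R=np.array(s["tcp_rot"]); t=np.radians(th)
    G=np.array([[np.cos(t),np.sin(t),0],[np.sin(t),-np.cos(t),0],[0,0,-1]])
    print("t",s["time"],"pos",np.round(s["ee_pos"],1),"th",round(np.degrees(np.arctan2(R[1,0],R[0,0])),2),"F",np.round(s["wrist_force"],1),"gap",round(s["finger_gap"],1))
    print("shift m",np.round(R.T@(np.array(xyz)-s["ee_pos"])/1000,4),"turn",np.round(Ro.from_matrix(R.T@G).as_rotvec(),4))
E
python3 - <<'E'
from h import *
print(ray("top",[(135,278),(160,140),(405,327)],0).round(), ray("top",[(135,278)],400).round())
delta((559,-370,150),82)
E
```

```text
[[ 537.   34.    0.]
 [ 822.  -29.    0.]
 [ 384. -482.    0.]] [[465. -94. 400.]]
t 0.1 pos [ 149.3 -554.7  204.1] th 15.06 F [ 0.2 -0.  -0.2] gap 85.2
shift m [ 0.4436 -0.0718  0.0544] turn [-0.0013 -0.0013 -1.1684]
```

```bash
python3 -m crank '[[1,0.05,-0.008,0,0,0,-0.13],[1,0.1,-0.016,0,0,0,-0.26],[1,0.15,-0.024,0.01,0,0,-0.4],[1,0.2,-0.032,0.02,0,0,-0.53],[1,0.25,-0.04,0.03,0,0,-0.66],[1,0.3,-0.05,0.04,0,0,-0.8],[1,0.35,-0.06,0.05,0,0,-0.93],[1,0.4,-0.066,0.054,0,0,-1.06],[1,0.444,-0.072,0.054,-0.001,-0.001,-1.168],[1,0.444,-0.072,0.054,-0.001,-0.001,-1.168]]' 60
python3 - <<'E'
from h import *
s=r.observe(); im=r.grab_frame("wrist")[:,:,::-1].copy(); cv2.imwrite("pics/w1.png",im)
hsv=cv2.cvtColor(im,cv2.COLOR_BGR2HSV)
for v in (60,150,200):
  for c in blobs(hsv,(20,130,v),(35,255,255),200): print(v,c[:,0].mean(0).round(),cv2.contourArea(c),rect("wrist",c,64,s),rect("wrist",c,22,s))
delta((559,-370,28),82)
E
```

```text
time: 1.35
ee_pos: [561.4, -368.2, 150.0]
tcp_rot: [[0.135, 0.991, -0.0], [0.991, -0.135, -0.0], [-0.0, -0.0, -1.0]]
wrist_force: [-0.8, 0.7, -0.0]
finger_gap: 85.6
gripper_force: 0.0
60 [324. 224.] 3640.5 [ 561.8 -357.5   75.3   23.8   80. ] [ 560.2 -367.8   87.7   27.7   80. ]
150 [325. 224.] 3275.0 [ 561.3 -357.3   72.9   22.7   79.6] [ 559.6 -367.6   84.9   26.4   79.6]
200 [324. 220.] 2711.0 [ 561.1 -357.2   71.4   21.7   79. ] [ 559.4 -367.5   83.2   25.3   79. ]
t 1.4 pos [ 559.9 -369.3  150.1] th 82.07 F [-0.2  1.7 -0.1] gap 85.7
shift m [-0.0007 -0.0007  0.1221] turn [-0.001   0.0008  0.0012]
```

View pics/w1.png

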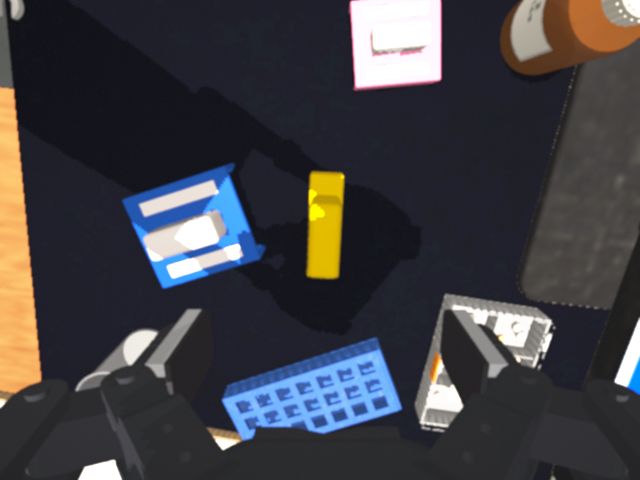

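The wrist view shows the scraper upright at (325,225), about (560,-368), with its long side at 80°. The cover's corner at (262,250) is close, so I descend with the fingers only half open.

```bash
python3 -m crank '[[0.5,0.001,0,0.02,0,0,0.035],[0.5,0.001,0,0.05,0,0,0.035],[0.5,0.001,0,0.08,0,0,0.035],[0.5,0.001,0,0.1,0,0,0.035],[0.5,0.001,0,0.115,0,0,0.035],[0.5,0.001,0,0.122,0,0,0.035],[0.5,0.001,0,0.122,0,0,0.035],[0,0.001,0,0.122,0,0,0.035],[0,0.001,0,0.122,0,0,0.035],[0,0.001,0,0.122,0,0,0.035]]' 60
python3 -m crank '[[0,0,0,0,0,0,0],[0,0,0,0,0,0,0],[0,0,0,-0.03,0,0,0],[0,0,0,-0.06,0,0,0],[0,0,0,-0.09,0,0,0],[0,0,0,-0.12,0,0,0],[0,0,0,-0.12,0,0,0]]'
python3 - <<'E'
from h import *
delta((450,-127,148),85.7)
E
```

```text
time: 2.65
ee_pos: [560.4, -370.3, 30.5]
tcp_rot: [[0.174, 0.985, 0.002], [0.985, -0.174, -0.003], [-0.003, 0.002, -1.0]]
wrist_force: [-1.1, -0.1, 5.1]
finger_gap: 19.8
gripper_force: 59.4
time: 3.52
ee_pos: [560.8, -370.5, 151.6]
tcp_rot: [[0.174, 0.985, 0.004], [0.985, -0.174, -0.005], [-0.004, 0.005, -1.0]]
wrist_force: [0.1, -0.5, -2.8]
finger_gap: 20.0
gripper_force: 59.0
t 3.525 pos [ 560.8 -370.5  151.6] th 79.97 F [ 0.1 -0.5 -2.8] gap 20.0
shift m [ 0.2205 -0.1516  0.002 ] turn [ 0.0045  0.0043 -0.0999]
```

```bash
python3 -m crank '[[0,0.037,-0.024,0,0,0,-0.017],[0,0.074,-0.048,0,0,0,-0.033],[0,0.111,-0.073,0,0,0,-0.05],[0,0.149,-0.097,0,0,0,-0.067],[0,0.186,-0.121,0,0,0,-0.083],[0,0.224,-0.146,0,0,0,-0.1],[0,0.224,-0.146,0,0,0,-0.1],[0,0.224,-0.146,0,0,0,-0.1]]'
python3 - <<'E'
from h import *
s=r.observe(); im=r.grab_frame("wrist")[:,:,::-1].copy(); cv2.imwrite("pics/w2.png",im)
hsv=cv2.cvtColor(im,cv2.COLOR_BGR2HSV)
for c in blobs(hsv,(5,130,120),(18,255,255),20): print("chip",c[:,0].mean(0).round(),rect("wrist",c,54,s))
for c in blobs(hsv,(0,0,170),(180,60,255),1500): print("metal",c[:,0].mean(0).round(),rect("wrist",c,50,s))
for c in blobs(hsv,(20,130,60),(35,255,255),200): print("scr",c[:,0].mean(0).round(),cv2.minAreaRect(c))
delta((456,-125,81.5),85.7)
E
```

```text
time: 4.53
ee_pos: [454.5, -123.5, 147.6]
tcp_rot: [[0.075, 0.997, -0.001], [0.997, -0.075, -0.001], [-0.001, -0.001, -1.0]]
wrist_force: [-0.1, -0.2, -2.2]
finger_gap: 19.7
gripper_force: 59.2
chip [186. 474.] [ 320.4 -322.    20.5    6.4   43.9]
chip [165. 424.] [ 311.4 -269.8   38.2   10.6   36.9]
chip [410. 262.] [ 512.1 -145.3   13.5    9.8  -31.2]
chip [384. 227.] [ 494.3 -117.7   13.1    9.6  -41.2]
chip [ 85. 314.] [ 280.1 -191.4  279.7  153.4   72.3]
chip [116.  23.] [338.2  20.5  11.3   5.7   1.3]
chip [169.  45.] [344.3 -21.  140.  106.1  -4.3]
metal [538. 346.] [ 611.8 -223.3   56.    48.5   -2.8]
metal [405. 214.] [ 509.7 -118.9   95.9   93.2   -4.2]
metal [251. 228.] [ 401.9 -112.4  128.8   18.3   56.9]
scr [197. 327.] ((195.57562255859375, 328.4804992675781), (23.118043899536133, 20.952909469604492), 12.094758033752441)
scr [148. 336.] ((145.0, 331.0), (40.0, 116.0), 90.0)
scr [108. 234.] ((107.29244995117188, 234.22640991210938), (44.916900634765625, 9.340517044067383), 15.945394515991211)
scr [325. 286.] ((326.0, 286.5), (189.0, 58.0), 90.0)
scr [221.  90.] ((223.11378479003906, 92.93447875976562), (27.247018814086914, 23.25391960144043), 86.633544921875)
scr [222.  48.] ((222.06930541992188, 49.19306945800781), (14.726551055908203, 32.93572998046875), 84.2894058227539)
scr [136.  32.] ((136.17648315429688, 31.29412078857422), (41.71612548828125, 10.671567916870117), 14.03624439239502)
scr [213.   4.] ((211.48291015625, 1.6121025085449219), (64.01210021972656, 15.133296012878418), 13.069317817687988)
scr [119.   6.] ((118.5, 7.0), (14.0, 47.0), 90.0)
t 4.575 pos [ 454.8 -124.   148. ] th 85.67 F [ 0.4 -0.5 -1.7] gap 20.1
shift m [-0.0008  0.0013  0.0665] turn [-0.0005  0.0013 -0.0006]
```

View pics/w2.png

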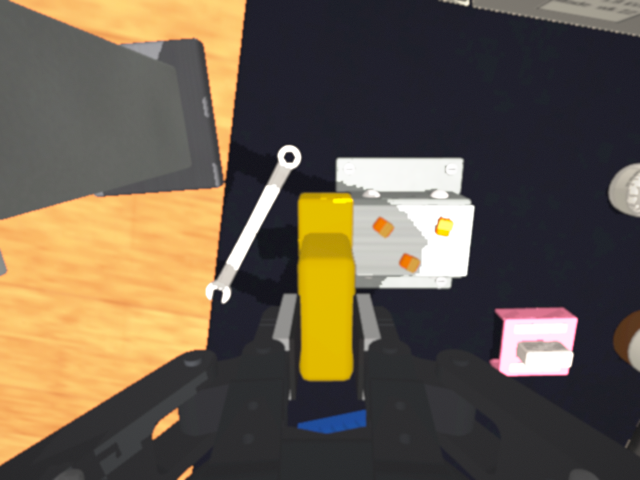

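The view shows the scraper held straight beyond the -x end of the housing. The chips at (384,227), (410,262) and (444,227) agree with the first measurement. Next I descend and wipe toward +x.

```bash
python3 -m crank '[[0,0,0.001,0.025,0,0,0],[0,0,0.001,0.05,0,0,0],[0,0,0.001,0.066,0,0,0],[0,0,0.001,0.0665,0,0,0],[0,0,0.007,0.0665,0,0,0],[0,0,0.014,0.0665,0,0,0],[0,0,0.021,0.0665,0,0,0],[0,0,0.028,0.0665,0,0,0],[0,0,0.035,0.0665,0,0,0],[0,0,0.042,0.0665,0,0,0]]'
python3 -m crank '[[0,0,0.007,0,0,0,0],[0,0,0.014,0,0,0,0],[0,0,0.021,0,0,0,0],[0,0,0.028,0,0,0,0],[0,0,0.035,0,0,0,0],[0,0,0.042,0,0,0,0],[0,0,0.049,0,0,0,0],[0,0,0.056,0,0,0,0],[0,0,0.063,0,0,0,0],[0,0,0.07,0,0,0,0]]'
python3 -c "
from h import *
delta((567,-135,81.5),85.7)
cv2.imwrite('pics/s2.png',cv2.resize(r.grab_frame('side')[150:270,220:420,::-1],None,fx=4,fy=4,interpolation=cv2.INTER_CUBIC))"
```

```text
time: 5.82
ee_pos: [497.1, -126.6, 82.1]
tcp_rot: [[0.075, 0.997, -0.0], [0.997, -0.075, -0.001], [-0.001, 0.0, -1.0]]
wrist_force: [-0.1, 1.1, -0.8]
finger_gap: 20.0
gripper_force: 59.2
time: 7.08
ee_pos: [567.0, -131.9, 82.2]
tcp_rot: [[0.075, 0.997, 0.0], [0.997, -0.075, -0.001], [-0.001, 0.0, -1.0]]
wrist_force: [0.4, -0.4, -1.3]
finger_gap: 20.0
gripper_force: 59.2
t 7.075 pos [ 567.  -131.9   82.2] th 85.7 F [ 0.4 -0.4 -1.3] gap 20.0
shift m [-0.0031  0.0003  0.0007] turn [0.0002 0.0013 0.0001]
```

View pics/s2.png

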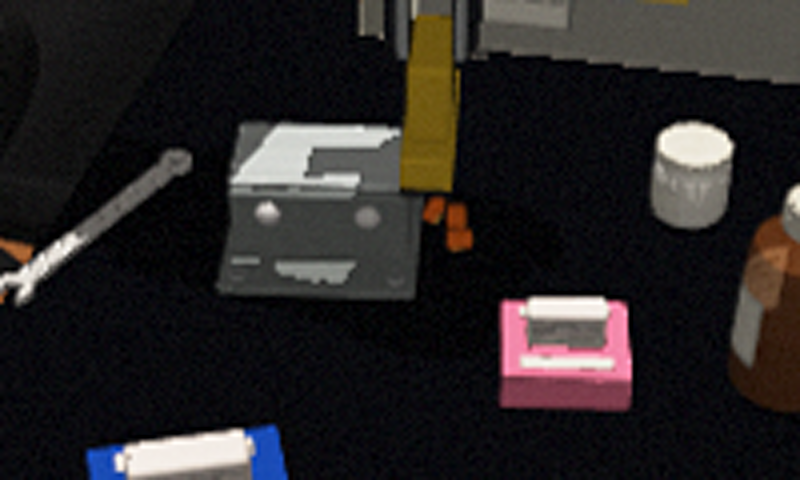

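The side view shows the face clear, with the chips at crop (435,210), (457,215) and (460,240) beyond the +x end. I now take the scraper back to its old place.

```bash
python3 -m crank '[[0,0,0,-0.035,0,0,0],[0,0,0,-0.068,0,0,0],[0,-0.04,0.002,-0.068,0,0,0.015],[0,-0.08,0.004,-0.068,0,0,0.03],[0,-0.12,0.006,-0.068,0,0,0.05],[0,-0.16,0.008,-0.068,0,0,0.07],[0,-0.2,0.01,-0.068,0,0,0.09],[0,-0.238,0.0115,-0.068,0,0,0.1],[0,-0.238,0.0115,-0.05,0,0,0.1],[0,-0.238,0.0115,-0.02,0,0,0.1]]'
python3 -c "
from h import *
delta((560.5,-370,31),80)
im=r.grab_frame('side')[:,:,::-1]; hsv=cv2.cvtColor(im,cv2.COLOR_BGR2HSV)
for c in blobs(hsv,(3,130,60),(18,255,255),4,(250,160,380,230)): print('side',c[:,0].mean(0),rect('side',c,4))
im=r.grab_frame('top')[:,:,::-1]; hsv=cv2.cvtColor(im,cv2.COLOR_BGR2HSV)
for c in blobs(hsv,(3,130,60),(18,255,255),4,(170,200,260,310)): print('top',c[:,0].mean(0),rect('top',c,4))
"
```

```text
time: 8.38
ee_pos: [560.7, -370.3, 102.5]
tcp_rot: [[0.174, 0.985, 0.002], [0.985, -0.174, -0.002], [-0.002, 0.002, -1.0]]
wrist_force: [0.2, -0.3, -1.7]
finger_gap: 19.9
gripper_force: 59.3
t 8.375 pos [ 560.7 -370.3  102.5] th 79.95 F [ 0.2 -0.3 -1.7] gap 19.9
shift m [ 0.0004 -0.0004  0.0715] turn [ 0.002   0.0019 -0.0008]
side [330.83333333 204.77777778] [ 571.2 -127.6   50.1   15.7  -86.4]
top [213.22222222 248.85185185] [ 577.7 -123.8   20.3   14.8  -13.1]
```

```bash
python3 -m crank '[[0,0,0,0.03,0,0,0],[0,0,0,0.055,0,0,0],[0,0,0,0.068,0,0,0],[0,0,0,0.0715,0,0,0],[0,0,0,0.0715,0,0,0],[0.45,0,0,0.0715,0,0,0],[0.45,0,0,0.0715,0,0,0],[0.45,0,0,0.0715,0,0,0],[0.45,0,0,0.04,0,0,0],[0.45,0,0,0,0,0,0]]'
python3 -m crank '[[1,0,0,-0.025,0,0,0],[1,0,0,-0.05,0,0,0],[1,0,0,-0.05,0,0,0]]'
python3 -c "
from h import *
delta((458,-357,160),9.8)"
```

```text
time: 9.72
ee_pos: [559.3, -369.4, 102.2]
tcp_rot: [[0.174, 0.985, -0.002], [0.985, -0.174, 0.001], [0.0, -0.002, -1.0]]
wrist_force: [0.7, 0.2, 0.0]
finger_gap: 39.0
gripper_force: 0.0
time: 10.1
ee_pos: [561.4, -371.3, 155.4]
tcp_rot: [[0.174, 0.985, 0.004], [0.985, -0.174, -0.005], [-0.004, 0.005, -1.0]]
wrist_force: [-0.2, -0.3, 0.4]
finger_gap: 85.2
gripper_force: 0.0
t 10.1 pos [ 561.4 -371.3  155.4] th 79.97 F [-0.2 -0.3  0.4] gap 85.2
shift m [-0.004  -0.1043 -0.0051] turn [7.0000e-03 8.0000e-04 1.2247e+00]
```

```bash
python3 -m crank '[[1,0,-0.015,-0.005,0,0,0.17],[1,0,-0.03,-0.005,0,0,0.34],[1,-0.002,-0.045,-0.005,0,0,0.51],[1,-0.002,-0.06,-0.005,0,0,0.68],[1,-0.003,-0.075,-0.005,0.005,0,0.85],[1,-0.003,-0.09,-0.005,0.006,0,1.02],[1,-0.004,-0.104,-0.005,0.006,0,1.19],[1,-0.004,-0.104,-0.005,0.007,0.001,1.225],[1,-0.004,-0.104,-0.005,0.007,0.001,1.225]]' 100
python3 - <<'E'
from h import *
s=r.observe(); im=r.grab_frame("wrist")[:,:,::-1].copy(); cv2.imwrite("pics/w3.png",im)
hsv=cv2.cvtColor(im,cv2.COLOR_BGR2HSV)
for c in blobs(hsv,(0,0,150),(180,80,255),800): print("white",c[:,0].mean(0).round(),rect("wrist",c,56,s),rect("wrist",c,28,s))
for c in blobs(hsv,(95,110,60),(125,255,255),1500): print("blue",c[:,0].mean(0).round(),rect("wrist",c,28,s))
for c in blobs(hsv,(20,130,60),(35,255,255),200): print("scr",c[:,0].mean(0).round(),rect("wrist",c,22,s))
delta((458,-357,30),9.8)
E
```

```text
time: 11.22
ee_pos: [457.1, -355.6, 156.8]
tcp_rot: [[0.985, 0.172, -0.004], [0.172, -0.985, 0.005], [-0.003, -0.005, -1.0]]
wrist_force: [0.5, 0.6, 0.3]
finger_gap: 85.4
gripper_force: 0.0
white [435. 315.] [ 407.6 -444.8   36.8   28.7  -14.7] [ 395.  -455.5   40.7   31.7  -14.7]
white [599. 315.] [ 423.4 -551.1  157.8   96.8   22.9] [ 412.4 -572.9  174.2  106.9   22.9]
white [ 66. 255.] [ 407.8 -165.1  107.7   18.    58.7] [ 395.2 -146.6  118.9   19.9   58.7]
white [112. 106.] [ 511.8 -197.1   81.    24.6   -3.3] [ 510.  -182.    89.5   27.2   -3.3]
white [26. 96.] [ 511.6 -144.6   88.2   33.8   -4.1] [ 509.8 -124.    97.4   37.3   -4.1]
blue [328. 219.] [ 459.7 -354.3   86.8   76.9    9.8]
blue [564. 165.] [ 525.1 -522.1  148.1   75.2   12.5]
scr [372.  88.] [ 562.3 -369.3   85.2   32.7   79.4]
t 11.275 pos [ 457.3 -355.7  156.9] th 9.91 F [-0.7 -0.7 -0. ] gap 85.3
shift m [0.0009 0.0021 0.1269] turn [-0.0051  0.0033  0.002 ]
```

View pics/w3.png

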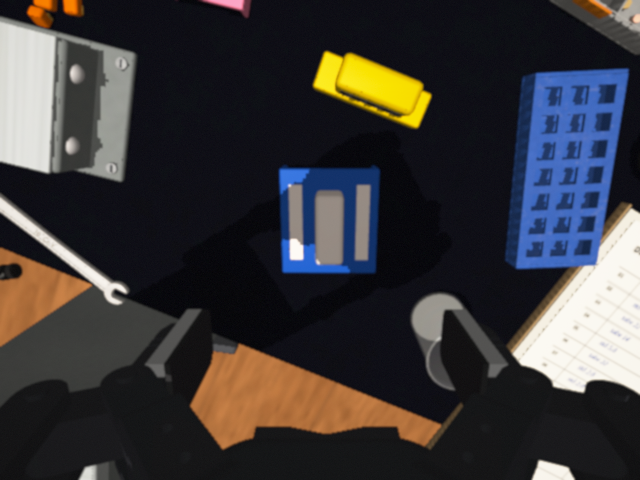

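The view shows the cover square under the hand, with its white rib at (330,226). The scraper stands upright at (372,88), the chips are at (55,10) beyond the housing, and the bystanders are untouched.

```bash
python3 -m crank '[[0.6,0.002,0,0.03,-0.005,0.003,0.002],[0.6,0.002,0,0.06,-0.005,0.003,0.002],[0.6,0.002,0,0.09,-0.005,0.003,0.002],[0.6,0.002,0,0.115,-0.005,0.003,0.002],[0.6,0.002,0,0.125,-0.005,0.003,0.002],[0.6,0.002,0,0.125,-0.005,0.003,0.002],[0,0.002,0,0.125,-0.005,0.003,0.002],[0,0.002,0,0.125,-0.005,0.003,0.002],[0,0.002,0,0.125,-0.005,0.003,0.002],[0,0.002,0,0.125,-0.005,0.003,0.002]]' 100
python3 -m crank '[[0,0,0,0,0,0,0],[0,0,0,0,0,0,0]]'
python3 -c "
from h import *
delta((459,-355,32),9.8)"
```

```text
time: 12.52
ee_pos: [458.6, -355.1, 32.7]
tcp_rot: [[0.986, 0.168, 0.0], [0.168, -0.986, -0.001], [0.0, 0.001, -1.0]]
wrist_force: [0.2, -0.2, 0.6]
finger_gap: -0.1
gripper_force: 0.0
time: 12.78
ee_pos: [458.4, -354.9, 32.5]
tcp_rot: [[0.986, 0.168, -0.0], [0.168, -0.986, -0.0], [-0.0, 0.0, -1.0]]
wrist_force: [0.2, -0.6, 0.7]
finger_gap: -0.1
gripper_force: 0.0
t 12.775 pos [ 458.4 -354.9   32.5] th 9.67 F [ 0.2 -0.6  0.7] gap -0.1
shift m [0.0005 0.0002 0.0005] turn [ 0.0004  0.0002 -0.0023]
```

The fingers shut on nothing, so I look before doing anything else.

Run:
```python
from h import *
a=r.grab_frame("side")[200:350,180:380,::-1]
s=r.observe(); w=r.grab_frame("wrist")[150:480,160:490,::-1]
a=cv2.resize(a,(400,300),interpolation=cv2.INTER_CUBIC); w=cv2.resize(w,(400,400))
o=np.zeros((400,800,3),np.uint8); o[:300,:400]=a; o[:,400:]=w
cv2.imwrite("pics/m1.png",o)
```

```text
(no output)
```

View pics/m1.png

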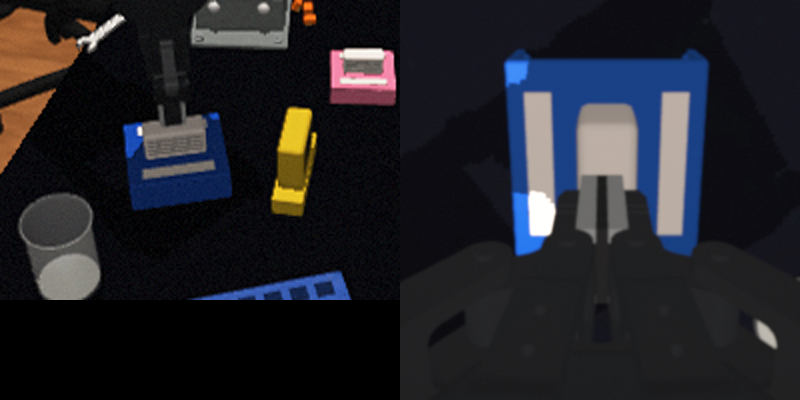

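Run:
```python
from h import *
def proj(n,P,s=None):
    c=r.camera_info(n)
    if n=="wrist":
        T=np.array(c["tool_from_camera"]);R=np.array(s["tcp_rot"]);A=R@T[:3,:3];p=np.array(s["ee_pos"])+R@T[:3,3]
    else: A=np.array(c["attitude"]);p=np.array(c["position"])
    q=(np.array(P)-p)@A; return c["cx"]-c["fx"]*q[0]/q[2], c["cy"]+c["fy"]*q[1]/q[2]
s=r.observe(); e=np.array(s["ee_pos"])
for dz in (0,10,25): print(dz,np.round(proj("side",e+[0,0,dz]),1),np.round(proj("wrist",e+[0,0,dz],s),1))
print("rib top centre if at 459,-355,56:",np.round(proj("side",(459,-355,56)),1),np.round(proj("wrist",(459,-355,56),s),1))
print("joint",np.round(s["joint_pos"],3),s["finger_gap"],s["gripper_force"])
im=r.grab_frame("side")[:,:,::-1]; hsv=cv2.cvtColor(im,cv2.COLOR_BGR2HSV)
for c in blobs(hsv,(95,110,40),(125,255,255),300): x,y,w,h=cv2.boundingRect(c); print("side blue",x,y,w,h)
cv2.imwrite("pics/m2.png",cv2.resize(im[230:310,230:310],(640,640),interpolation=cv2.INTER_CUBIC)[:600])
```

```text
0 [267.9 271.9] [329.6 290.7]
10 [267.5 267.7] [329.8 299.7]
25 [266.8 261.2] [330.1 315.3]
rib top centre if at 459,-355,56: [267.2 261.9] [330.5 312.5]
joint [-0.867  0.363  1.716 -0.     1.062  0.535] 0.03287980756066996 0.0
side blue 251 335 112 65
side blue 241 256 55 49
side blue 464 33 54 335
```

View pics/m2.png

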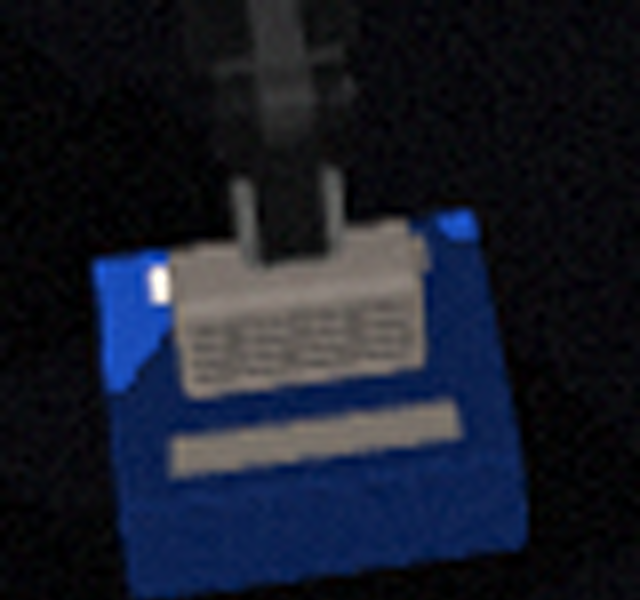

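The pictures put the shut fingertips in the middle of the rib, at crop (285,262), with no force reading. The cover itself looks undisturbed. I lift clear to see whether it follows, then check its pose.

```bash
python3 -m crank '[[0,0,0,-0.01,0,0,0],[0,0,0,-0.02,0,0,0],[0,0,0,-0.03,0,0,0],[0,0,0,-0.045,0,0,0],[0.6,0,0,-0.06,0,0,0],[0.6,0,0,-0.06,0,0,0],[0.6,0,0,-0.06,0,0,0]]' 40
python3 - <<'E'
from h import *
s=r.observe(); im=r.grab_frame("wrist")[:,:,::-1].copy(); cv2.imwrite("pics/w4.png",im)
hsv=cv2.cvtColor(im,cv2.COLOR_BGR2HSV)
for c in blobs(hsv,(95,110,60),(125,255,255),1500): print("blue",c[:,0].mean(0).round(),rect("wrist",c,28,s))
top=r.grab_frame("top")[:,:,::-1]; ht=cv2.cvtColor(top,cv2.COLOR_BGR2HSV)
for c in blobs(ht,(95,120,80),(125,255,255),60,(305,260,370,325)): print("top blue",rect("top",c,28))
delta((459,-355,32),9.8)
o=np.zeros((480,800,3),np.uint8); o[:,:480]=im[:,80:560]; o[:320,480:]=cv2.resize(r.grab_frame("side")[220:320,220:320,::-1],(320,320)); cv2.imwrite("pics/m3.png",o)
E
```

```text
time: 13.8
ee_pos: [458.3, -354.8, 92.2]
tcp_rot: [[0.986, 0.168, -0.0], [0.168, -0.986, -0.0], [-0.0, 0.0, -1.0]]
wrist_force: [0.2, -0.6, -0.1]
finger_gap: 51.1
gripper_force: 0.0
blue [329. 244.] [ 459.8 -354.5   87.5   77.     9.7]
blue [599. 183.] [ 518.5 -502.2  151.8   60.4   22.6]
top blue [ 433.3 -340.9   42.3   38.3    9.1]
t 13.9 pos [ 458.1 -354.5   91.7] th 9.67 F [-0.2  0.8 -0.4] gap 51.2
shift m [0.0009 0.0007 0.0597] turn [-0.0008  0.0009 -0.0023]
```

View pics/m3.png

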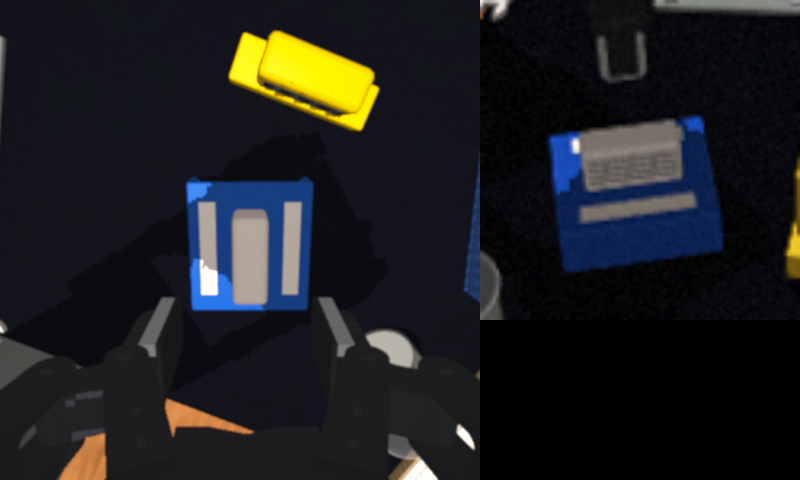

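The cover is undisturbed, with its rib at (250,255) in the crop and centred between the fingers. I regrasp, closing slowly and watching the gap.

```bash
python3 -m crank '[[0.6,0.001,0.001,0.03,0,0,0],[0.6,0.001,0.001,0.05,0,0,0],[0.6,0.001,0.001,0.06,0,0,0],[0.5,0.001,0.001,0.06,0,0,0],[0.4,0.001,0.001,0.06,0,0,0],[0.35,0.001,0.001,0.06,0,0,0],[0.3,0.001,0.001,0.06,0,0,0],[0.25,0.001,0.001,0.06,0,0,0],[0.25,0.001,0.001,0.06,0,0,0]]' 40
python3 -m crank '[[0.22,0,0,0,0,0,0],[0.2,0,0,0,0,0,0],[0.18,0,0,0,0,0,0],[0.18,0,0,0,0,0,0]]' 40
```

```text
time: 15.08
ee_pos: [459.6, -355.8, 32.5]
tcp_rot: [[0.986, 0.168, -0.0], [0.168, -0.986, -0.001], [-0.0, 0.0, -1.0]]
wrist_force: [-1.2, 0.2, 0.6]
finger_gap: 21.2
gripper_force: 0.0
time: 15.58
ee_pos: [459.6, -355.8, 32.4]
tcp_rot: [[0.986, 0.168, -0.0], [0.168, -0.986, -0.0], [-0.0, 0.0, -1.0]]
wrist_force: [-0.1, 0.9, -0.1]
finger_gap: 15.3
gripper_force: 0.0
```

Run:
```python
from h import *
c=r.camera_info("side");A=np.array(c["attitude"]);p=np.array(c["position"])
def aty(u,v,y):
    d=A@np.array([(u-c["cx"])/c["fx"],-(v-c["cy"])/c["fy"],-1]); return (p+d*(y-p[1])/d[1]).round(1)
for y in (-380,-387,-394): print("open tip (TCP z 92)",aty(264.4,245,y))
for y in (-355,-362): print("shut tip (TCP z 32)",aty(266,262.8,y))
print("rib top front edge",aty(230+300/8,230+305/8,-365), "rib bottom front",aty(230+300/8,230+385/8,-365),"skirt bottom",aty(230+330/8,230+575/8,-394))
```

```text
open tip (TCP z 92) [ 460.9 -380.   115.5]
open tip (TCP z 92) [ 461.9 -387.   121.7]
open tip (TCP z 92) [ 462.9 -394.   127.8]
shut tip (TCP z 32) [ 456.9 -355.    53.9]
shut tip (TCP z 32) [ 457.9 -362.    60.5]
rib top front edge [ 459.9 -365.    51.2] rib bottom front [ 458.1 -365.    27.7] skirt bottom [ 464.3 -394.     0. ]
```

By side-view geometry the real fingertips lie about 24 mm above the reported TCP, both open and shut. So the fingers closed just above the rib. I regrasp 22 mm deeper.

```bash
python3 -m crank '[[0.5,0,0,0,0,0,0],[0.5,0,0,0,0,0,0],[0.5,0,0,0.008,0,0,0],[0.5,0,0,0.016,0,0,0],[0.5,0,0,0.022,0,0,0],[0.5,0,0,0.022,0,0,0],[0,0,0,0.022,0,0,0],[0,0,0,0.022,0,0,0],[0,0,0,0.022,0,0,0],[0,0,0,0.022,0,0,0]]' 80
python3 - <<'E'
from h import *
delta((459,-355,10),9.8)
a=r.grab_frame("side")[200:320,200:320,::-1]; cv2.imwrite("pics/m4.png",cv2.resize(a,(600,600),interpolation=cv2.INTER_CUBIC))
E
```

```text
time: 16.82
ee_pos: [460.0, -356.2, 11.0]
tcp_rot: [[0.986, 0.168, 0.001], [0.168, -0.986, -0.001], [0.0, 0.001, -1.0]]
wrist_force: [0.2, 0.0, 2.6]
finger_gap: 18.5
gripper_force: 79.9
t 16.825 pos [ 460.  -356.2   11. ] th 9.67 F [0.2 0.  2.6] gap 18.5
shift m [-0.0008 -0.0013  0.001 ] turn [ 0.0014 -0.0004 -0.0022]
```

View pics/m4.png

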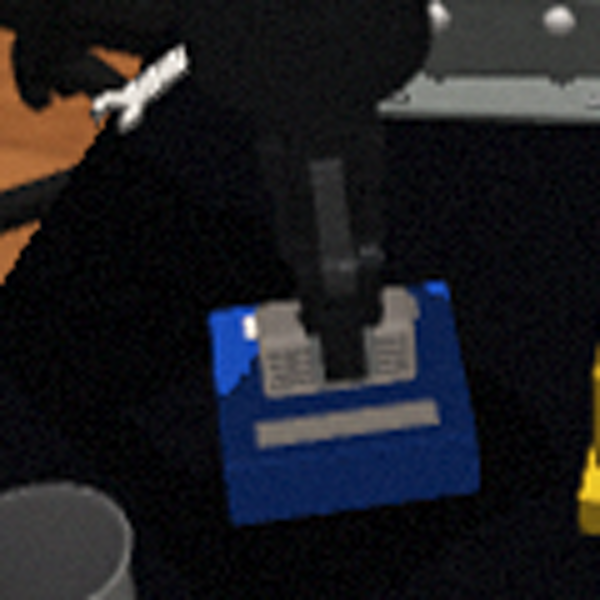

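The fingers now hold the rib (gap 18.5, 80 N), tips down near the roof. I have used up my picture views (slightly over), so I continue on numbers only. Next I lift and stop beside the housing for one measurement.

```bash
python3 -m crank '[[0,0,0,-0.02,0,0,0],[0,0,0,-0.06,0,0,0],[0,0,0,-0.1,0,0,0],[0,0,0,-0.12,0,0,0],[0,0.02,-0.03,-0.12,0,0,0.1],[0,0.04,-0.06,-0.12,0,0,0.2],[0,0.062,-0.097,-0.12,0,0,0.244],[0,0.062,-0.097,-0.12,0,0,0.244],[0,0.062,-0.097,-0.12,0,0,0.244]]' 100
python3 - <<'E'
from h import *
delta((511,-129,130),-4.3)
s=r.observe(); im=r.grab_frame("wrist")[:,:,::-1].copy(); cv2.imwrite("pics/w5.png",im)
hsv=cv2.cvtColor(im,cv2.COLOR_BGR2HSV)
for v in (110,140,170,200):
  for c in blobs(hsv,(0,0,v),(180,60,255),1500,(40,60,300,330)): print(v,cv2.boundingRect(c),cv2.contourArea(c),rect("wrist",c,50,s),rect("wrist",c,6,s)); print(ray("wrist",cv2.boxPoints(cv2.minAreaRect(c)),50,s).round(1)[:,:2].tolist())
top=r.grab_frame("top")[:,:,::-1]; ht=cv2.cvtColor(top,cv2.COLOR_BGR2HSV)
for v in (150,180,200,215):
  for c in blobs(ht,(0,0,v),(180,60,255),300,(190,250,250,310)): print("top",v,rect("top",c,50))
E
```

```text
time: 18.0
ee_pos: [504.3, -250.0, 130.9]
tcp_rot: [[0.997, -0.074, -0.0], [-0.074, -0.997, -0.001], [0.0, 0.001, -1.0]]
wrist_force: [-1.1, 0.1, -1.6]
finger_gap: 17.6
gripper_force: 98.2
t 18.0 pos [ 504.3 -250.   130.9] th -4.27 F [-1.1  0.1 -1.6] gap 17.6
shift m [-0.0024 -0.1212  0.0008] turn [ 0.0012 -0.0001  0.0005]
110 (249, 241, 28, 89) 1805.5 [ 475.5 -203.    65.5   17.2   -4.2] [ 457.6 -194.1   77.1   20.3   -4.2]
[[508.7, -196.8], [508.5, -213.9], [443.0, -210.3], [443.1, -192.0]]
110 (96, 162, 148, 144) 14627.5 [ 514.7 -149.3   98.6   92.6   -4.4] [ 503.8 -130.8  116.   108.9   -4.4]
[[567.2, -107.7], [560.4, -200.0], [462.6, -186.8], [470.2, -83.9]]
140 (250, 242, 26, 88) 1566.5 [ 475.1 -203.    64.8   15.7   -4.2] [ 457.2 -194.    76.3   18.5   -4.2]
[[507.7, -197.5], [507.5, -213.0], [443.0, -209.4], [443.2, -192.8]]
140 (97, 164, 147, 141) 13724.5 [ 514.6 -149.2   96.5   91.7   -4.2] [ 503.6 -130.8  113.5  107.9   -4.2]
[[566.0, -108.0], [559.2, -199.8], [463.4, -186.9], [470.9, -84.8]]
170 (198, 165, 44, 120) 1885.5 [ 519.6 -183.8   81.6   25.9   -0.6] [ 509.6 -171.5   96.    30.5   -0.6]
[[560.5, -171.3], [561.7, -197.2], [479.7, -196.4], [478.0, -168.0]]
170 (99, 165, 97, 140) 10097.5 [ 515.6 -130.8   95.9   53.6   -4.3] [ 504.8 -109.1  112.8   63.    -4.3]
[[564.6, -108.2], [566.0, -161.4], [466.0, -154.0], [463.8, -94.4]]
200 (100, 173, 95, 132) 9611.0 [ 513.1 -130.9   90.9   52.4   -4.2] [ 501.9 -109.2  106.9   61.6   -4.2]
[[560.2, -108.3], [561.6, -160.7], [466.1, -153.5], [463.9, -95.2]]
top 150 [ 512.4 -125.8   91.3   67.3   -4.3]
top 180 [ 511.6 -132.2   88.6   50.9   -3.8]
top 200 [ 511.6 -133.    88.2   49.1   -4.2]
top 215 [ 511.3 -132.2   85.    46.9   -4.2]
```

```bash
python3 -m crank '[[0,0,-0.03,0,0,0,0],[0,-0.001,-0.06,0,0,0,0],[0,-0.001,-0.09,0,0,0,0],[0,-0.001,-0.119,0,0,0,0],[0,-0.001,-0.119,0.03,0,0,0],[0,-0.001,-0.119,0.055,0,0,0],[0,-0.001,-0.119,0.073,0,0,0],[0,-0.001,-0.119,0.076,0,0,0],[0,-0.001,-0.119,0.076,0,0,0]]' 120
python3 - <<'E'
from h import *
delta((512.3,-131.5,33),-4.25)
im=r.grab_frame("side")[:,:,::-1]; cv2.imwrite("pics/s5.png",im); hsv=cv2.cvtColor(im,cv2.COLOR_BGR2HSV)
for c in blobs(hsv,(95,110,40),(125,255,255),100,(230,120,380,260)): print("side blue",cv2.boundingRect(c),cv2.minAreaRect(c))
t=r.grab_frame("top")[:,:,::-1]; ht=cv2.cvtColor(t,cv2.COLOR_BGR2HSV)
for c in blobs(ht,(95,110,50),(125,255,255),50,(170,230,270,330)): print("top blue",rect("top",c,72))
E
```

```text
time: 19.23
ee_pos: [512.8, -131.5, 54.9]
tcp_rot: [[0.997, -0.076, 0.001], [-0.076, -0.997, -0.001], [0.001, 0.001, -1.0]]
wrist_force: [-0.5, -0.8, -1.2]
finger_gap: 17.1
gripper_force: 121.6
t 19.225 pos [ 512.8 -131.5   54.9] th -4.34 F [-0.5 -0.8 -1.2] gap 17.1
shift m [-0.0005 -0.      0.0219] turn [ 0.0008 -0.0008 -0.0016]
side blue (276, 168, 46, 34) ((298.5, 184.5), (33.0, 45.0), 90.0)
top blue [ 490.7 -131.1   78.6   44.3   85.6]
top blue [ 547.7 -161.    27.9   11.    77.4]
```

```bash
python3 -m crank '[[0,0,0,0.003,0,0,0],[0,0,0,0.006,0,0,0],[0,0,0,0.008,0,0,0],[0,0,0,0.01,0,0,0],[0,0,0,0.012,0,0,0],[0,0,0,0.014,0,0,0],[0,0,0,0.014,0,0,0]]'
python3 -m crank '[[0,0,0,0.002,0,0,0],[0,0,0,0.004,0,0,0],[0,0,0,0.006,0,0,0],[0,0,0,0.008,0,0,0],[0,0,0,0.008,0,0,0],[0,0,0,0.008,0,0,0]]'
```

```text
time: 20.2
ee_pos: [515.1, -132.4, 42.7]
tcp_rot: [[0.997, -0.075, 0.006], [-0.075, -0.997, -0.003], [0.006, 0.003, -1.0]]
wrist_force: [2.4, -1.6, 5.4]
finger_gap: 17.2
gripper_force: 120.8
time: 20.95
ee_pos: [513.7, -132.4, 33.9]
tcp_rot: [[0.997, -0.075, 0.002], [-0.075, -0.997, -0.003], [0.003, 0.003, -1.0]]
wrist_force: [0.1, -4.3, 7.3]
finger_gap: 17.3
gripper_force: 121.1
```

```bash
python3 -m crank '[[0,0,0,0.001,0,0,0],[0,0,0,0.002,0,0,0],[0,0,0,0.002,0,0,0],[0,0,0,0.002,0,0,0]]'
python3 -m crank '[[0,0,0,0.001,0,0,0],[0,0,0,0.002,0,0,0],[0,0,0,0.002,0,0,0],[0,0,0,0.002,0,0,0]]'
python3 - <<'E'
from h import *
im=r.grab_frame("side")[:,:,::-1]; cv2.imwrite("pics/s6.png",im); hsv=cv2.cvtColor(im,cv2.COLOR_BGR2HSV)
for c in blobs(hsv,(95,110,40),(125,255,255),100,(230,120,380,260)): print("side blue",cv2.boundingRect(c),cv2.minAreaRect(c))
for c in blobs(hsv,(20,130,60),(35,255,255),50,(290,230,360,320)): print("scraper",cv2.boundingRect(c))
h0=cv2.cvtColor(cv2.imread("pics/side0.png"),cv2.COLOR_BGR2HSV)
for c in blobs(h0,(20,130,60),(35,255,255),50,(290,230,360,320)): print("scraper0",cv2.boundingRect(c))
E
```

```text
time: 21.45
ee_pos: [513.8, -132.5, 33.6]
tcp_rot: [[0.997, -0.075, 0.002], [-0.075, -0.997, -0.003], [0.002, 0.003, -1.0]]
wrist_force: [-5.6, -3.1, 21.6]
finger_gap: 17.2
gripper_force: 122.8
time: 21.95
ee_pos: [513.8, -132.6, 33.6]
tcp_rot: [[0.997, -0.075, 0.001], [-0.075, -0.997, -0.003], [0.001, 0.003, -1.0]]
wrist_force: [-13.3, -0.4, 37.1]
finger_gap: 17.1
gripper_force: 125.2
side blue (278, 177, 45, 35) ((299.85675048828125, 193.72528076171875), (43.42942810058594, 33.12935256958008), 2.2025980949401855)
scraper (315, 253, 24, 55)
scraper0 (315, 253, 23, 55)
```

The height stays at 33.6 mm while the force climbs, so this is the hard stop, at the expected height. I ease off to about 20 N, check that it is at rest, and hand in.

```bash
python3 -m crank '[[0,0,0,-0.001,0,0,0],[0,0,0,-0.002,0,0,0],[0,0,0,-0.002,0,0,0],[0,0,0,-0.002,0,0,0],[0,0,0,-0.002,0,0,0]]'
python3 - <<'E'
from h import *
s=r.observe(); F=s["wrist_force"]; print(s["ee_pos"],F,np.abs(s["qvel"]).max())
if 12<F[2]<32 and s["ee_pos"][2]<34.3: print(r.hand_in())
E
```

```text
time: 22.62
ee_pos: [513.8, -132.5, 33.7]
tcp_rot: [[0.997, -0.075, 0.002], [-0.075, -0.997, -0.003], [0.002, 0.003, -1.0]]
wrist_force: [-7.2, -2.5, 21.1]
finger_gap: 17.2
gripper_force: 123.0
[ 513.75701755 -132.50774644   33.66585217] [-7.21234076 -2.50313183 21.14953311] 0.0012105679774113234
the job is handed in; nothing more can be done
None
```

I handed the job in at 22.6 s of 61 s, with all three chips wiped off the face, the scraper standing back on the worktop, and the cover on the housing, still gripped and pressed against its hard stop with about 21 N. The hand-in gave no verdict; I viewed 11 pictures instead of the 10 allowed, and the first grasp missed because the fingertips sit about 24 mm above the reported TCP.

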